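Lock the strip-cutting stop with the red drop pin

ROBOT

A 7-joint arm with a two-finger parallel gripper is mounted at the origin on a cart in front of the work surface, level with it; the furniture and walls round the work are solid. World frame = base frame: x ahead of the robot, y to its left, z up, the work surface at z = 0. Lengths are in m, angles in rad, forces in N, time in s.
With the tool pointing down it reaches from about 0.425 to 0.875 m from the base axis. Payload 8.4 kg.
Tool frame: the origin (TCP) lies at the very end of the fingers, on their centre line; the grasp point (between the pads) lies 19 mm behind it (bot.pinch_z is the distance from the TCP to the grasp point, in m); z points along the fingers, y is the line along which they close (so a half turn about z gives the same grasp; the last joint's range is limited). The gripper opens to 87 mm and grips with 3 to 60 N. Pads are 19 mm wide; open, the fingers measure 117 mm over their backs; the gripper's body (75 mm by 190 mm) begins 51 mm behind the grasp point.
Start: joints at [-1.341, 0.333, 0.04, 1.465, -0.013, 1.343, -0.059], TCP at [0.21, 0.615, 0.223] pointing down, gripper open.
Joint ranges: [-2.58, 2.58], [-0.38, 2.09], [-1.3, 1.39], [0.25, 2.4], [-1.5, 4.64], [0.08, 2.09], [-2.65, 2.65]. Speed limits (rad/s): [2.22, 2.22, 2.79, 2.79, 3.14, 3.14, 3.14].

INTERFACE

Orientations are given as a rotation vector (axis times angle).
In Python, from rig import bot, grip, solver, telemetry, cams, workorder gives the robot as it stands. Calls block until the motion is done:
- bot.movep(position, orientation): joint-space move of the TCP to a pose.
- bot.move_l(position, ori=None, rate=0.15, f_stop=None): straight line of the TCP; ori=None keeps the orientation; rate is the mean speed in m/s. With f_stop (N) it stops when the force on the tool has changed by that much, and returns True; else False.
- bot.move_j(angles): joint-space move.
- grip(opening, f_grip=None): finger opening in m; f_grip is the grip in N (None keeps the last); returns when the fingers have stopped.
- bot.hold(seconds).
- solver.ik(position, orientation): joint angles nearest the present ones, or None.
- telemetry.sense(): the state.
- cams.capture(name): name is "side" or "top" or "wrist"; returns a dict with "frame" (480x640x3 uint8, red, green, blue), "range_z" (480x640 float32, m along the optical axis (not along the pixel's ray), 0 where there is no reading), "mtx" (3x3 intrinsics, pixels), "view" (4x4, takes a point from world to camera coordinates). Camera axes: x right, y down, z forward; pixel columns grow to the right and rows downward; lengths in m; the calibration is good to about 2 mm. A picture is of the moment at which its call begins.
A pose or a line that the arm cannot do raises bot.IKError and nothing moves.
- workorder.finish_job(): hands the job in; it is judged then, once.
The state is a dict: "time_s": time; "joints": joint angles; "qd": joint speeds; "tau": joint torques, N m; "tool_pos": TCP position; "tcp_rot": TCP orientation; "force": force on the tool from outside, world axes, zero at the start; "wrist_torque": the same for the moment, N m; "width": finger opening in m; "grip_force": force on a finger pad.
Only numpy, scipy, OpenCV 4.12 (cv2) and the standard library are available. Lean on these libraries where they do the work, as an engineer would, in place of code of your own. Each camera call takes 0.05 s, during which the arm holds its last target. There are 200 camera calls.

TASK

Take the drop pin with the red grip out of the wooden rack and put it, point down, into the single lock hole in the floor of the channel on the blue stop block, fully home so that its steel collar lies flat on both channel rims, then let go. Leave the black pin in the rack and the blue glass tile on the jig where they are.

Things in the scene. Friction and masses are not known exactly. Their poses are not given: they have to be found in the camera images.
- red_pin: Drop pin, 100 to 210 g, red grip, standing in a wooden rack; lift it 45 mm to free it. Origin: centre of its steel collar's underside, 55 mm above the worktop; z up along the pin. Collar 44 mm wide, 0 to 6 mm; grip 28 mm diameter, 6 to 51 mm above the origin; steel shank 14 mm diameter, reaching 45 mm below the origin, its last 10 mm tapered to 6 mm.
- black_pin: The same pin with a black grip, parked in the rack's other hole; same sizes and origin. It stays there. The rack is a fixed block 70 x 170 x 55 mm high with two 24 mm holes 100 mm apart along its length; which pin is in which hole varies.
- lock_hole (a point): Point on the hole's axis, level with the rims, 62 mm above the worktop: the pin's origin is here when home. Blue block 70 x 120 mm, fixed on a base plate; on it two rims 20 mm wide with a channel 30 mm wide, 10 mm deep between. Upright hole 26 mm wide, 42 mm deep in the channel floor, 25 mm off the block's middle. z up, y along the channel towards its end nearer the hole.
- glass_tile: Blue glass tile with white dots, 54 x 54 x 10 mm, lying on the front part (towards the robot) of the jig's aluminium base plate (150 x 200 x 10 mm). Origin: centre of its underside. It stays there.
Things that resemble listed ones, but are neither listed nor needed, are in the scene too. What is shaped like the red_pin but purple or yellow is not meant.

How it is judged:
On the way:
1. the red pin is lifted clear of the rack (height (world z) of red_pin above 0.102 m), for 0.1 s.
At the end, for the whole second after the job is handed in: The red pin stands at rest and upright (within 10 degrees) in the lock hole, within 12 mm of its axis, its collar within 5 mm of the channel rims; the black pin still stands in its rack hole (moved under 30 mm, within 0.2 rad of upright) and the glass tile has moved less than 30 mm (horizontal distance between red_pin and lock_hole below 0.012 m and z of red_pin in the frame of lock_hole between -0.005 and 0.005 m and angle between red_pin's own z axis and vertical below 0.17 rad and linear speed of red_pin below 0.02 m/s and distance of each of black_pin, glass_tile from where it was at the start of the episode below 0.03 m and angle between black_pin's own z axis and vertical below 0.2 rad); the robot touches nothing.
It fails at once if the black pin is pulled out or knocked over (distance of black_pin from where it was at the start of the episode above 0.03 m or angle between black_pin's own z axis and vertical above 0.4 rad).
It fails at once if the glass tile is knocked away (30 mm) (distance of glass_tile from where it was at the start of the episode above 0.03 m).
It also fails if it takes over 42 s, if anything falls off the work surface, if the arm or the gripper's body presses on something with over 40 N, if the wrist force passes 120 N, or if a joint passes its speed limit or range.

## Working session

There is one attempt and no reset: what is moved stays moved. The work goes in short steps, each a Python script; the robot and the scene stay as the last script left them, time stands still between calls to the robot, and variables do not carry over. Pictures are saved under pics/ and viewed, at most 10 in all, crops included, and the job is handed in when it is done.

```bash
mkdir -p pics; python3 - <<'E'
from rig import bot,cams,telemetry
import cv2,numpy as np
for n in ("top","side"):
    c=cams.capture(n); np.savez(f"{n}0.npz",**c); cv2.imwrite(f"pics/{n}0.png",c["frame"][:,:,::-1])
    print(n,c["mtx"].tolist(),np.round(c["view"],3).tolist(),(c["range_z"]>0).mean())
print(telemetry.sense())
E
```

```text
top [[522.3703633606959, 0.0, 322.04291413853963], [0.0, 522.3703633606959, 244.3420072044634], [0.0, 0.0, 1.0]] [[-0.026, -0.999, 0.021, 0.072], [-0.993, 0.023, -0.112, 0.498], [0.112, -0.024, -0.993, 1.139], [0.0, 0.0, 0.0, 1.0]] 0.9963118489583334
side [[622.638618000314, 0.0, 319.98492830449106], [0.0, 622.638618000314, 225.2738777636327], [0.0, 0.0, 1.0]] [[-0.993, -0.121, -0.0, 0.509], [-0.071, 0.581, -0.811, 0.05], [0.099, -0.805, -0.585, 1.112], [0.0, 0.0, 0.0, 1.0]] 0.9759147135416667
{'time_s': 0.1, 'joints': array([-1.34121006,  0.33385759,  0.03988423,  1.46621533, -0.01338919,
        1.34329983, -0.05848368]), 'qd': array([-2.05570134e-03, -7.99524057e-05, -9.93976950e-04, -2.03382283e-03,
        8.30524977e-04, -1.15074950e-03,  1.19547794e-03]), 'tau': array([ 4.58958530e-03, -6.57809758e+01,  1.34035271e+00, -4.04710042e+01,
       -5.97957778e-02,  4.08571365e-02,  5.02083435e-05]), 'tool_pos': array([0.20977479, 0.61475262, 0.22172126]), 'tcp_rot': array([-5.14122981e-01, -3.09910298e+00,  2.36917850e-03]), 'force': array([-0.69429839,  0.19877882,  0.23599431]), 'wrist_torque': array([-0.01293982,  0.03318932, -0.01303596]), 'grip_force': 0.0, 'width': 0.08731461799743515}
```

View pics/top0.png

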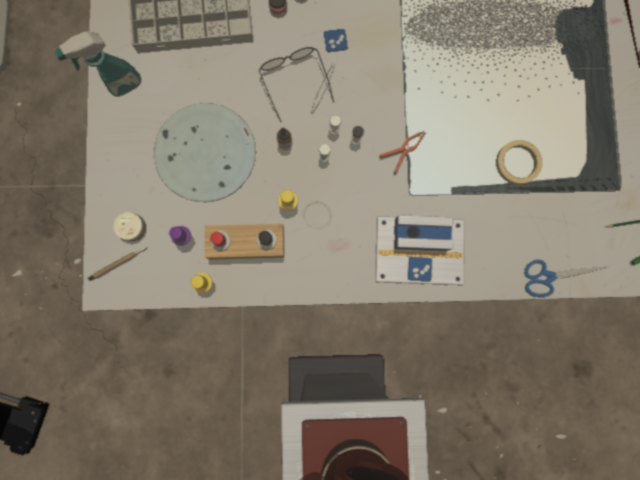

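View pics/side0.png

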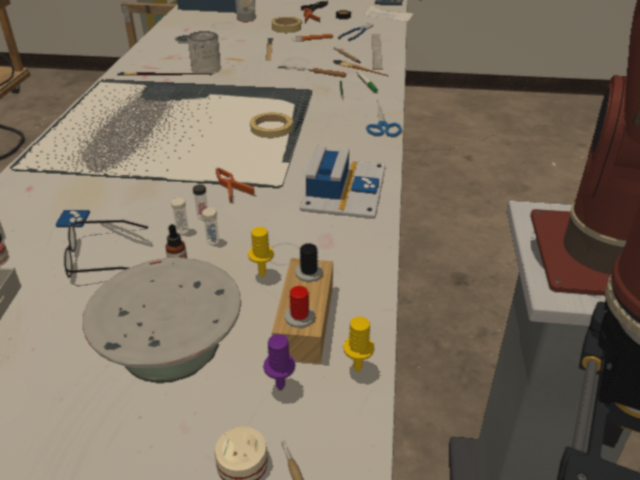

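The top view shows the red pin at (219,239), the black pin at (266,238), the block at about (424,233) with a dark spot at (414,232), and the tile at (420,269). In the side view the red grip is at (299,303) and the block at (328,172). Next I'll triangulate these points.

```bash
cat > h.py <<'E'
import cv2,numpy as np
def ray(c,uv):
    T=np.linalg.inv(c["view"]); K=c["mtx"]
    d=T[:3,:3]@np.linalg.solve(K,[uv[0],uv[1],1.]); return T[:3,3],d
def plane(c,uv,z):
    o,d=ray(c,uv); return o+d*(z-o[2])/d[2]
def deproj(c,uv):
    o,d=ray(c,uv); return o+d*c["range_z"][int(round(uv[1])),int(round(uv[0]))]
def tri(rs):
    A=0;b=0
    for o,d in rs:
        d=d/np.linalg.norm(d);P=np.eye(3)-np.outer(d,d);A=A+P;b=b+P@o
    p=np.linalg.solve(A,b); return p,[np.linalg.norm(np.cross(p-o,d/np.linalg.norm(d))) for o,d in rs]
def cloud(c):
    v,u=np.mgrid[:480,:640]; z=c["range_z"]; K=c["mtx"]
    P=np.stack([(u-K[0,2])/K[0,0]*z,(v-K[1,2])/K[1,1]*z,z],-1); T=np.linalg.inv(c["view"])
    return P@T[:3,:3].T+T[:3,3]
def hsv(c): return cv2.cvtColor(c["frame"],cv2.COLOR_RGB2HSV)
def redmask(c):
    h=hsv(c); return ((h[...,0]<8)|(h[...,0]>172))&(h[...,1]>150)&(h[...,2]>90)
E
python3 - <<'E'
from h import *
t=dict(np.load("top0.npz"));s=dict(np.load("side0.npz"))
for c,(x0,x1,y0,y1) in ((t,(205,235,225,255)),(s,(280,320,280,325))):
    m=np.zeros((480,640),bool); m[y0:y1,x0:x1]=redmask(c)[y0:y1,x0:x1]
    P=cloud(c)[m]; zt=np.percentile(P[:,2],97); top=P[P[:,2]>zt-.004]
    print("red n",m.sum(),"ztop",zt,"top face mid",(top.max(0)+top.min(0))/2,top.max(0)-top.min(0))
    v,u=np.nonzero(m&(cloud(c)[...,2]>zt-.004)); c["r"]=ray(c,(u.mean(),v.mean()))
print("tri",tri([t["r"],s["r"]]))
P=cloud(t)
for n,uv in dict(black=(266,238),rimA=(424,221),rimB=(424,247),chan=(435,233),hole=(414,232),tile=(420,269),plate=(385,270),yel=(202,283),pur=(179,235)).items(): print(n,deproj(t,uv).round(4))
a=cv2.resize(t["frame"][205:295,365:475],None,fx=4,fy=4,interpolation=cv2.INTER_CUBIC)
b=cv2.resize(s["frame"][135:225,290:400],None,fx=4,fy=4,interpolation=cv2.INTER_CUBIC)
cv2.imwrite("pics/a.png",np.vstack([np.hstack([a[:300,:400],b[:300,:400]])])[:,:,::-1])
E
```

```text
red n 109 ztop 0.11015313549544932 top face mid [0.50971378 0.27987793 0.10839629] [0.02311596 0.02274788 0.00441602]
red n 547 ztop 0.106092999529568 top face mid [0.46020168 0.59830498 0.39682546] [0.12190224 0.65957447 0.58934873]
tri (array([0.50948337, 0.28156077, 0.10239756]), [np.float64(0.0003884315001595306), np.float64(0.0003884315001595081)])
black [0.5062 0.1775 0.1083]
rimA [ 0.5417 -0.1638  0.0614]
rimB [ 0.4847 -0.1613  0.0605]
chan [ 0.5159 -0.1888  0.0525]
hole [ 0.5243 -0.1504  0.0139]
tile [ 0.4394 -0.1586  0.0213]
plate [ 0.4395 -0.0811  0.0128]
yel [0.4168 0.3122 0.0962]
pur [0.5183 0.3602 0.0957]
```

View pics/a.png

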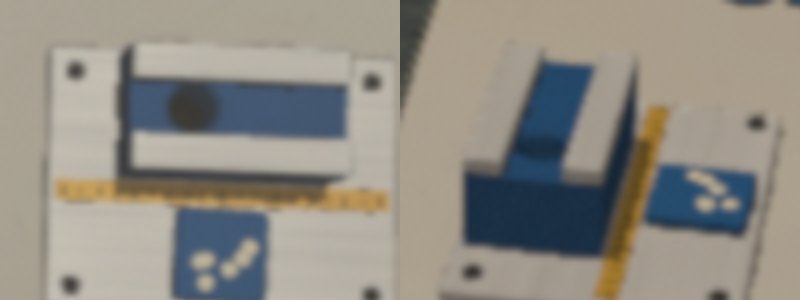

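The hole sits at about (413,232) in the top view and (325,172) in the side view, on the +y half of the channel, and the tile is in front. I'll hover over the red pin and check with the wrist camera.

```bash
python3 - <<'E'
from h import *
from rig import bot,cams,telemetry,solver
from scipy.spatial.transform import Rotation as R
t=dict(np.load("top0.npz"));s=dict(np.load("side0.npz"))
print("hole plane",plane(t,(413,232),.052),"tri",tri([ray(t,(413,232)),ray(s,(325.5,172))]))
best=None
for sg in (1,-1):
    M=np.array([[0,sg,0],[sg,0,0],[0,0,-1.]]); rv=R.from_matrix(M).as_rotvec()
    for p in ([.5095,.281,.23],[.5095,.281,.067],[.523,-.15,.2],[.523,-.15,.074]):
        q=solver.ik(p,rv); print(sg,None if q is None else np.round(q,2))
        if q is None: break
    else:
        if best is None or abs(q[6])<best[0]: best=(abs(q[6]),rv)
rv=best[1]; np.save("rv.npy",rv); print(rv)
bot.movep([.5095,.281,.23],rv)
c=cams.capture("wrist"); np.savez("w1.npz",**c); cv2.imwrite("pics/w1.png",c["frame"][:,:,::-1])
x=telemetry.sense(); print(x["time_s"],x["tool_pos"],x["force"])
E
```

```text
hole plane [ 0.51927015 -0.1404634   0.052     ] tri (array([ 0.51943618, -0.1414834 ,  0.0469508 ]), [np.float64(0.0004978036811292662), np.float64(0.0004978036811292019)])
1 [-0.98  0.2   0.47  1.65 -0.09  1.32 -0.5 ]
1 [-0.97  0.35  0.47  1.83 -0.18  1.01 -0.43]
1 [-0.83  0.24  1.2   1.8  -0.24  1.26  0.43]
1 [-0.59  0.36  0.94  1.93 -0.34  1.02  0.5 ]
-1 [-0.7   0.19  0.14  1.63 -0.03  1.32  2.58]
-1 [-0.64  0.33  0.07  1.81 -0.03  1.    2.58]
-1 [-0.91  0.34  1.35  1.8  -0.34  1.28 -2.61]
-1 [-0.77  0.52  1.23  1.93 -0.56  1.09 -2.45]
[2.22144147 2.22144147 0.        ]
1.8 [0.50862331 0.28284748 0.22978808] [-0.81631717  0.52436555 -0.92967908]
```

View pics/w1.png

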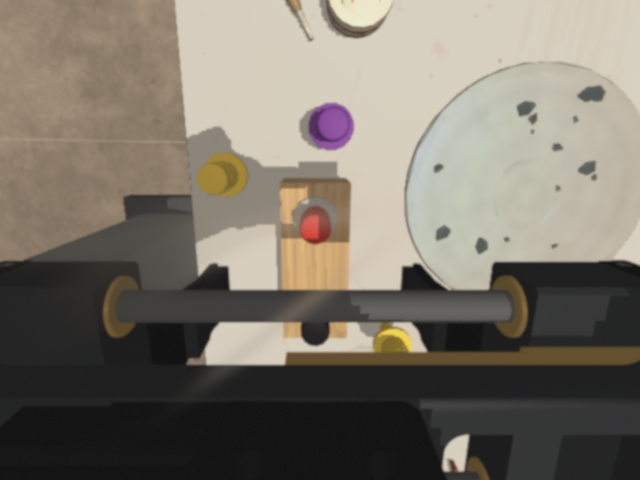

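The wrist view shows the red grip at about (315,225) in its rack hole, the black pin at (315,330), and the purple and yellow pins clear of the finger line. I'll cross-check its position, then grasp and lift.

```bash
python3 - <<'E'
from h import *
t=dict(np.load("top0.npz"));w=dict(np.load("w1.npz"))
m=redmask(w); m[:180]=0; m[260:]=0; m[:,:280]=0; m[:,350:]=0
P=cloud(w); q=P[m]; print(m.sum(), np.percentile(q[:,2],[5,50,90]))
mt=m&(P[...,2]>.1); v,u=np.nonzero(mt); uv=((u.min()+u.max())/2,(v.min()+v.max())/2); print(uv,np.ptp(u),np.ptp(v),plane(w,uv,.106))
m2=redmask(t); m2[:225]=0;m2[255:]=0;m2[:,:205]=0;m2[:,235:]=0
m2&=cloud(t)[...,2]>.1; v,u=np.nonzero(m2); uv2=(u.mean(),v.mean()); print(uv2,plane(t,uv2,.106)); print(tri([ray(w,uv),ray(t,uv2)]))
# collar: grey ring, depth-based between .055 and .066
cm=(abs(P[...,2]-.061)<.004); v,u=np.mgrid[:480,:640]; cm&=(abs(u-316)<28)&(abs(v-215)<30); print("collar",cm.sum(),P[cm].min(0),P[cm].max(0))
E
```

```text
446 [0.10569357 0.1067311  0.10762423]
(np.float64(314.5), np.float64(229.5)) 27 25 [0.50754553 0.28097532 0.106     ]
(np.float64(216.44036697247705), np.float64(237.8348623853211)) [0.50922444 0.28033707 0.106     ]
(array([0.50839717, 0.28063485, 0.10574672]), [np.float64(0.0008940463107438961), np.float64(0.0008940463107437844)])
collar 716 [0.48196689 0.25379614 0.05700111] [0.53628367 0.31298338 0.06437461]
```

```bash
python3 - <<'E'
from h import *
from rig import bot,cams,telemetry,grip
rv=np.load("rv.npy")
def st(n):
    x=telemetry.sense(); print(n,round(x["time_s"],2),x["tool_pos"].round(4),x["force"].round(1),round(x["width"],4),round(x["grip_force"],1))
grip(.062,35)
print(bot.move_l([.5083,.2807,.069],rv,rate=.12,f_stop=12)); st("down")
grip(.0,35); st("grip")
x=telemetry.sense()
if .022<x["width"]<.034:
    p=x["tool_pos"]; bot.move_l([p[0],p[1],.15],rv,rate=.1); st("lift")
    bot.hold(.15)
    c=cams.capture("side"); np.savez("s2.npz",**c); cv2.imwrite("pics/s2.png",c["frame"][:,:,::-1])
E
```

```text
False
down 4.03 [0.5087 0.281  0.0697] [-0.6  0.  -0.9] 0.0615 0.0
grip 4.72 [0.5083 0.2808 0.0691] [ 0.3 -0.4  0.3] 0.0271 35.0
lift 5.68 [0.5079 0.2806 0.1493] [ 0.6 -0.3 -1.8] 0.0273 35.0
```

View pics/s2.png

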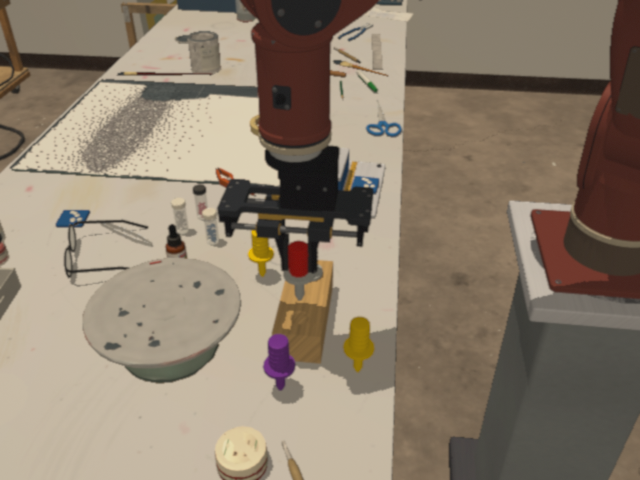

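The pin is lifted, hanging straight in the fingers with its grip at (298,258), and the black pin is still in place behind it. I'll carry it over the hole.

```bash
python3 - <<'E'
from h import *
from rig import bot,cams,telemetry,grip
rv=np.load("rv.npy")
bot.move_l([.5083,.2807,.215],rv,rate=.15)
try: bot.move_l([.519,-.141,.215],rv,rate=.15)
except bot.IKError as e: print("IK",e); bot.movep([.519,-.141,.215],rv)
bot.hold(.3)
c=cams.capture("wrist"); np.savez("w3.npz",**c); cv2.imwrite("pics/w3.png",c["frame"][:,:,::-1])
c=cams.capture("side"); np.savez("s3.npz",**c)
x=telemetry.sense(); print(x["time_s"],x["tool_pos"],x["tcp_rot"],x["width"],x["joints"].round(2))
E
```

```text
9.825 [ 0.51899008 -0.14093611  0.21499902] [-2.22136795e+00 -2.22142493e+00 -3.03627480e-05] 0.02740379136773829 [-0.54  0.12  0.79  1.78 -0.09  1.28  0.27]
```

View pics/w3.png

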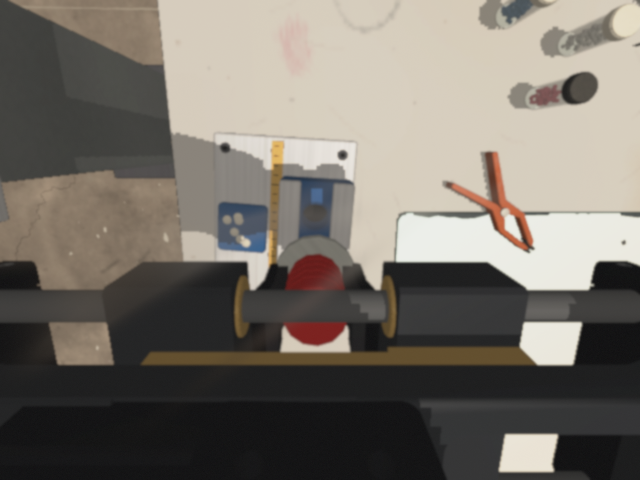

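The wrist view shows the held pin at (315,300), its collar top edge at (315,240), and the hole as a dark disc in the shaded channel at about (315,215). I'll compute the hole centre and the pin's tilt.

```bash
python3 - <<'E'
from h import *
w=dict(np.load("w3.npz"));s=dict(np.load("s3.npz"));t=dict(np.load("top0.npz"))
for n,c,uv0 in (("w",w,(315,215)),("t",t,(413,232))):
    P=cloud(c); v,u=np.mgrid[:480,:640]; near=(abs(u-uv0[0])<45)&(abs(v-uv0[1])<45)
    rim=near&(abs(P[...,2]-.062)<.004)&(abs(P[...,0]-.519)<.05)&(P[...,1]<-.1)&(P[...,1]>-.235)
    near2=(abs(u-uv0[0])<16)&(abs(v-uv0[1])<20)
    hole=near2&(P[...,2]<.045)&(P[...,2]>-.02)&(abs(P[...,0]-.519)<.02)&(abs(P[...,1]+.145)<.035)
    if hole.any():
        vv,uu=np.nonzero(hole); ce=((uu.min()+uu.max())/2,(vv.min()+vv.max())/2)
        print(n,"hole px",ce,np.ptp(uu),np.ptp(vv),plane(c,ce,.052))
    if rim.sum()>20:
        r=cv2.minAreaRect(P[rim][:,:2].astype(np.float32)); print(n,"rim",rim.sum(),np.median(P[rim][:,2]),P[rim].min(0),P[rim].max(0),r)
    # channel: blue pixels
    h=hsv(c); bl=near&(h[...,0]>100)&(h[...,0]<125)&(h[...,1]>120)&(abs(P[...,2]-.052)<.006)&(abs(P[...,0]-.519)<.03)
    q=P[bl]; print(n,"chan",bl.sum(),np.percentile(q,[3,50,97],axis=0).round(4).tolist())
P=cloud(s)
# pin in side view: grip + shank
m=redmask(s)&(abs(P[...,0]-.519)<.04)&(abs(P[...,1]+.13)<.05); vv,uu=np.nonzero(m); print("grip px",uu.mean(),vv.mean(),P[m].mean(0))
sh=(abs(P[...,0]-.519)<.03)&(abs(P[...,1]+.13)<.04)&(P[...,2]>.15)&(P[...,2]<.197)&~m
print("shank",[(round(z,3),P[sh&(abs(P[...,2]-z)<.004)].mean(0).round(4).tolist(),int((sh&(abs(P[...,2]-z)<.004)).sum())) for z in (.16,.17,.18,.19)])
a=cv2.resize(w["frame"][165:265,255:375],None,fx=5,fy=5,interpolation=cv2.INTER_CUBIC)
b=cv2.resize(s["frame"][60:210,260:400],None,fx=2.2,fy=500/150,interpolation=cv2.INTER_CUBIC)[:,:200]
cv2.imwrite("pics/b.png",np.clip(np.hstack([a,b])[:,:,::-1]*1.5,0,255).astype(np.uint8)); print(a.shape,b.shape)
E
```

```text
w hole px (np.float64(314.5), np.float64(217.0)) 25 24 [ 0.51798806 -0.13989094  0.052     ]
w rim 2682 0.06269406239020658 [ 0.48052989 -0.1796963   0.05801937] [ 0.55445498 -0.10361357  0.06504003] ((0.5176854133605957, -0.1436920166015625), (0.07639162242412567, 0.07014825195074081), 86.51578521728516)
w chan 1 [[0.5069, -0.1048, 0.0464], [0.5069, -0.1048, 0.0464], [0.5069, -0.1048, 0.0464]]
t hole px (np.float64(413.0), np.float64(232.0)) 10 10 [ 0.51927015 -0.1404634   0.052     ]
t rim 918 0.06254602731606362 [ 0.4808088  -0.22507746  0.05800326] [ 0.5563312  -0.10418015  0.06599309] ((0.5181413292884827, -0.1652475744485855), (0.11898723244667053, 0.07077392190694809), 86.78205108642578)Traceback (most recent call last):
  File "<stdin>", line 15, in <module>
    return _quantile_unchecked(
        a, q, axis, out, overwrite_input, method, keepdims, weights)
    return _ureduce(a,
                    func=_quantile_ureduce_func,
    ...<5 lines>...
                    overwrite_input=overwrite_input,
                    method=method)
    r = func(a, **kwargs)
    result = _quantile(arr,
                       quantiles=q,
    ...<2 lines>...
                       out=out,
                       weights=wgt)
    slices_having_nans = np.isnan(arr[-1, ...])
                                  ~~~^^^^^^^^^
IndexError: index -1 is out of bounds for axis 0 with size 0
```

Wrist, top and block geometry all put the hole within 1.5 mm of (0.5188, -0.1402), with the rims at z 0.0626. The pin sits 14.1 mm below the TCP, so home should be TCP z ≈ 0.076. Inserting now.

```bash
python3 - <<'E'
from h import *
from rig import bot,cams,telemetry,grip
rv=np.load("rv.npy")
def st(n):
    x=telemetry.sense(); print(n,round(x["time_s"],2),x["tool_pos"].round(4),x["force"].round(1),round(x["width"],4),round(x["grip_force"],1))
X,Y=.5188,-.1402
bot.move_l([X,Y,.125],rv,rate=.1); bot.hold(.2); st("pre")
a=bot.move_l([X,Y,.082],rv,rate=.05,f_stop=6); st(f"ins {a}")
if not a:
    a=bot.move_l([X,Y,.073],rv,rate=.02,f_stop=5); st(f"seat {a}")
c=cams.capture("side"); np.savez("s4.npz",**c)
cv2.imwrite("pics/s4.png",cv2.resize(c["frame"][60:220,240:420],None,fx=4,fy=3.75 if 0 else 3.7,interpolation=cv2.INTER_CUBIC)[:592,:,::-1])
E
```

```text
pre 11.07 [ 0.5191 -0.1402  0.1255] [ 0.5 -0.  -1.3] 0.0274 35.0
ins False 12.08 [ 0.519  -0.1403  0.0823] [ 0.4 -0.5 -1.9] 0.0271 35.0
seat True 12.46 [ 0.5191 -0.1402  0.076 ] [-1.4  0.4  7.1] 0.0269 35.0
```

View pics/s4.png

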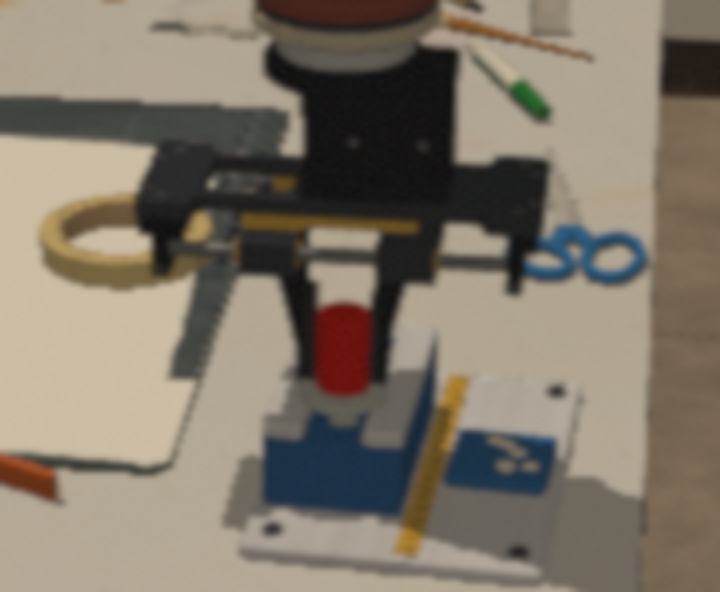

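Contact came at TCP z 0.076, exactly as predicted. The picture shows the red grip upright at (343,350), its collar resting on both rims, and the tile untouched. I'll release, retreat straight up and check.

```bash
python3 - <<'E'
from h import *
from rig import bot,cams,telemetry,grip
rv=np.load("rv.npy")
grip(.06); bot.hold(.2)
bot.move_l([.5188,-.1402,.24],rv,rate=.12); bot.movep([.5188,.1,.28],rv); bot.hold(.3)
t=cams.capture("top"); s=cams.capture("side"); x=telemetry.sense(); print(x["time_s"],x["tool_pos"],x["width"])
rs=[]
for c in (t,s):
    P=cloud(c); m=redmask(c)&(abs(P[...,0]-.519)<.05)&(abs(P[...,1]+.14)<.05)
    z=np.percentile(P[m][:,2],95); k=m&(P[...,2]>z-.004); v,u=np.nonzero(k); print(m.sum(),"ztop",z,plane(c,(u.mean(),v.mean()),z-.001))
    cm=(abs(P[...,2]-.068)<.003)&(np.hypot(P[...,0]-.519,P[...,1]+.14)<.026)&~m; print("collar z",cm.sum(),np.median(P[cm],axis=0))
cv2.imwrite("pics/f.png",np.vstack([cv2.resize(t["frame"][200:300,195:475],(800,286)),cv2.resize(s["frame"][130:340,200:480],(400,300)).repeat(2,1)[:,:800]])[:,:,::-1])
E
```

```text
16.4333 [0.51889923 0.09942929 0.27996555] 0.05979413797957509
87 ztop 0.11675354449717243 [ 0.5194104  -0.13802275  0.11575354]
collar z 128 [ 0.51087418 -0.13184943  0.06799139]
276 ztop 0.11190344708813438 [ 0.51864739 -0.13547829  0.11090345]
collar z 98 [ 0.51947903 -0.12871999  0.06668909]
```

View pics/f.png

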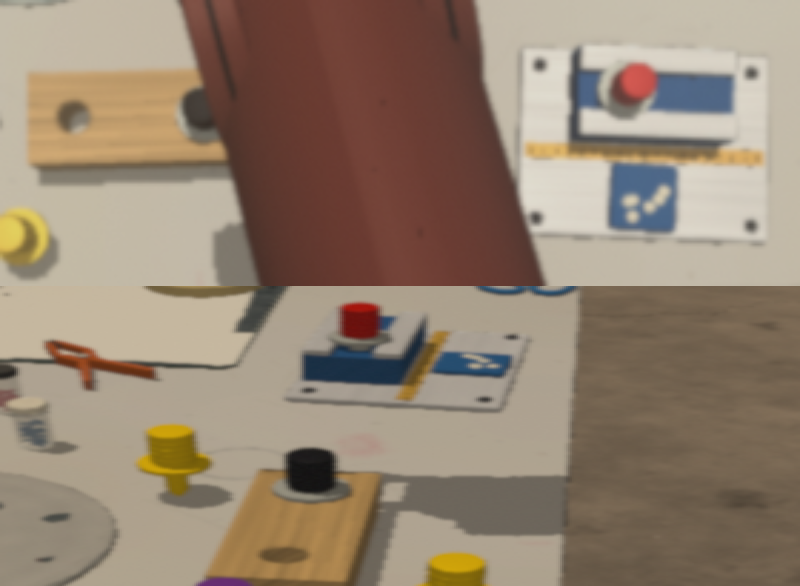

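The final picture shows the red pin upright with its collar on both rims (630,85 in the top crop). The black pin is in its rack hole (310,470), the tile is in place, and the arm is clear. The pin's top reads about 0.113 m, which is the rim height plus 51 mm, so it is home.

```bash
python3 -c "
from rig import workorder
print(workorder.finish_job())"
```

```text
the job is handed in; nothing more can be done
None
```

The red pin is fully home in the lock hole and released, the black pin and glass tile look undisturbed in the final pictures, and the job is handed in; no verdict came back.

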